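# Flag the order with the red spring clip

### The job

Mark the waiting order as urgent: take the red spring clip off the clip rack by squeezing its two handles together, and clip it upright onto the top edge of the green order board, at about the middle of the edge and pushed well down so that its jaws grip the board. Let go of it there, and leave the blue clip where it is on the rack.

Things in the scene. Friction and masses are not known exactly. Their poses are not given: they have to be found in the camera images.
- red_clip: Red spring clip like a big clothes peg, 26 mm wide, 75 mm high, 50 g, jaws down on a rack. Origin: middle of its hinge pin. z up, y along the pin and the edge it grips, x across: the squeezing direction. Flat handles reach 5 to 41 mm above the origin, 46 mm over their outer faces at the top, 20 mm at the hinge. Jaws reach 34 mm below it, the pads being their last 14 mm.
- red_clip_lever (a joint): Opening of the red clip, rad: -0.107 shut on nothing, 0 gripping a 6 mm edge, 0.52 fully squeezed (a stop: handles then parallel, 24 mm over their outer faces, 45 mm high, jaws 23 mm apart at the tips). A spring shuts it; full squeeze takes about 8 N at the handles. The pose of red_clip is that of its +x lever: it leans up to 15 degrees about y while squeezed, is straight at 0.
- board_edge (a point): Middle of the top edge of the fixed green order board: an upright panel 6 mm thick and 150 mm long with a white slip on its face, on a wooden foot 60 x 160 mm. The point is 110 mm above the table. y runs along the edge, x across the thickness, z up.
- blue_clip: Clip of the same shape, size and axes as the red one, but blue; not to be moved. Both sit on the clip rack, 70 to 90 mm apart: a fixed upright aluminium strip 6 mm thick, 160 mm long, its top 70 mm above the table, on a wooden foot 60 x 170 mm; at the start their origins are 10 mm above the strip's top edge.

How it is judged:
By the outcome, as a careful person would: the job done as asked, in the order asked, and still so for the second after the job is handed in, with the robot touching nothing.
It also fails if it takes over 43 s, if anything falls off the work surface, if the arm or the gripper's body presses on something with over 40 N, if the wrist force passes 120 N, or if a joint passes its speed limit or range.

### The arm

A 6-joint arm with a two-finger parallel gripper is mounted at the origin on the work surface; the furniture and walls round the work are solid. World frame = base frame: x ahead of the robot, y to its left, z up, the work surface at z = 0. Lengths are in m, angles in degrees, forces in N, time in s.
With the tool pointing down it reaches from about 0.4 to 0.825 m from the base axis. Payload 7 kg.
Tool frame: the origin (TCP) lies midway between the tips of the shut fingers; the grasp point (between the pads) lies hold_point_z behind it (hold_point_z is the distance from the TCP to the grasp point, in m); z points along the fingers, y is the line along which they close (so a half turn about z gives the same grasp; the last joint's range is limited). The gripper opens to 88 mm and grips with 3 to 60 N. Pads are 19 mm wide; open, the fingers measure 130 mm over their backs; the gripper's body (78 mm by 193 mm) begins 47 mm behind the grasp point.
Start: joints at [82.225, 20.546, 0.682, 0, -70.136, -16.507], TCP at [0.278, 0.615, 0.227] pointing down, gripper open.
Joint ranges: [-176.03, 176.03], [-82.01, 121.73], [-58.28, 71.71], [-173.87, 95.51], [-174.79, -0.11], [-173.66, 173.66]. Speed limits (degrees/s): [136.94, 136.94, 172.46, 180, 180, 180].

### API

Orientations are given as [roll, pitch, yaw] about the fixed x, y, z axes, in that order (R = Rz(yaw) Ry(pitch) Rx(roll)).
In Python, from plant import * gives the robot as it stands.
- The arm moves only by the tool step_arm, never from a script. Its argument "steps" is a list that holds one entry, the list of rows, each a list of 6 numbers: the shift along the tool's x, y, z scaled (see below), then the turn, a rotation vector about the tool's x, y, z scaled (see below). In form: [[[tx, ty, tz, wx, wy, wz], ...]]. A call has 1 to 20 rows; each row is the pose to reach, as a shift and turn from the pose commanded when the call began, along the tool's axes at that moment; what a row does not reach only later rows make up. The controller multiplies each number of a shift by 100 mm and each number of a turn by 0.5 rad. A row lasts 1/10 s, in which the tool goes at most 50 mm and 8.59 degrees, less where a joint would pass 70% of its speed; a pose out of reach is approached as far as the arm can. A call with a number of a shift or a turn outside -1 to 1 is refused whole. A call with a gripper value outside its range is refused whole. "jaw" is the closure in counts, from 0 (fully open) to 255 (shut), set as the call begins (left out, the last holds). The fingers move at their own pace and stop on an object; the grip force is fixed at half the most. Time passes only in rows, so rows that repeat a pose let the fingers close. It gives the time, the measured TCP pose, the force, the opening and the grip force at its end, in the units of the state.
- get_obs(): the state, without advancing time (a new reading comes with each control period).
- snapshot(name): name is "scene" or "top"; returns (picture, depth): 420x560x3 uint8, red, green, blue; 420x560 float32, m along the optical axis (not along the pixel's ray), 0 where there is no reading.
- calibration(name): a dict with "mtx" (3x3 intrinsics, pixels), "dist" ([k1, k2, p1, p2, k3] as OpenCV has them; the pictures are not rectified), "rvec" (rotation vector, rad) and "tvec" (3), from world to camera coordinates, as OpenCV has them. Camera axes: x right, y down, z forward; pixel columns grow to the right and rows downward; lengths in m; the calibration is good to about 2 mm. A picture is of the moment at which its call begins. calibration takes no time and is no camera call.
- close_job(): hands the job in; it is judged then, once.
The state is a dict: "clock": time; "joint_pos": joint angles; "qvel": joint speeds; "tau": joint torques, N m; "tool_pos": TCP position; "orientation": TCP orientation; "force": force on the tool from outside, world axes, zero at the start; "moment": the same for the moment, N m; "opening": finger opening in m; "gripper_force": force on a finger pad.
Only numpy, scipy, OpenCV 4.12 (cv2) and the standard library are available. Lean on these libraries where they do the work, as an engineer would, in place of code of your own. Each camera call takes 0.05 s, during which the arm holds its last target. There are 200 camera calls.

## Working session

There is one attempt and no reset: what is moved stays moved. The work goes in short steps, Python scripts to look and compute and a tool call to move; the robot and the scene stay as the last step left them, time stands still between calls to the robot, and variables do not carry over. Pictures are saved under pics/ and viewed, at most 10 in all, crops included, and the job is handed in when it is done.

Besides the shell and the picture viewer there is one more tool, called as a command line: name --argument value ..., lists and objects as JSON in quotes. step_arm: Moves the arm, as the interface text tells. Its arguments: {"type":"object","properties":{"steps":{"type":"array","items":{"type":"array","items":{"type":"array","items":{"type":"number","minimum":-1,"maximum":1}}}},"jaw":{"type":"number"}},"required":["steps"]}

```bash
mkdir -p pics; cat > h.py <<'E'
from plant import *
import numpy as np, cv2
def cloud(name):
    im,d=snapshot(name); c=calibration(name)
    K=np.array(c["mtx"],float);D=np.array(c["dist"],float)
    R=cv2.Rodrigues(np.array(c["rvec"],float))[0];t=np.array(c["tvec"],float).ravel()
    h,w=d.shape
    uv=np.stack(np.meshgrid(np.arange(w),np.arange(h)),-1).reshape(-1,1,2).astype(np.float64)
    n=cv2.undistortPoints(uv,K,D).reshape(h,w,2)
    P=np.dstack([n*d[...,None],d])
    W=(P-t)@R
    W[d==0]=np.nan
    return im,d,W
def save(im,f): cv2.imwrite(f,cv2.cvtColor(im,cv2.COLOR_RGB2BGR))
E
python3 - <<'E'
from h import *
a=[]
for n in("scene","top"):
    im,d,W=cloud(n); a.append(im); np.save(n+".npy",W); np.save(n+"_im.npy",im)
save(np.vstack([a[0]]),"pics/s.png");save(a[1],"pics/t.png")
for n in("scene","top"):
    im=np.load(n+"_im.npy");W=np.load(n+".npy")
    hsv=cv2.cvtColor(im,cv2.COLOR_RGB2HSV);H,S,V=hsv[...,0],hsv[...,1],hsv[...,2]
    for nm,m in(("red",((H<8)|(H>172))),("green",(H>40)&(H<85)),("blue",(H>100)&(H<130))):
        m=m&(S>110)&(V>50)
        k,l,st,ce=cv2.connectedComponentsWithStats(m.astype(np.uint8))
        for i in range(1,k):
            if st[i,4]>60:
                p=W[l==i];p=p[~np.isnan(p[:,0])]
                print(n,nm,st[i],np.percentile(p,[3,50,97],axis=0).round(3).tolist() if len(p) else None)
print(get_obs())
E
```

```text
scene red [264 180  22  35 331] [[0.54, 0.075, 0.053], [0.559, 0.089, 0.094], [0.582, 0.104, 0.122]]
scene blue [240 163  20  34 265] [[0.521, 0.155, 0.055], [0.539, 0.169, 0.096], [0.563, 0.184, 0.122]]
scene blue [276 245  17  10 108] [[0.512, -0.021, 0.033], [0.527, -0.013, 0.037], [0.544, -0.003, 0.041]]
scene blue [241 250  32  20 275] [[0.428, -0.019, 0.033], [0.462, -0.012, 0.04], [0.497, -0.003, 0.043]]
top red [214 172  17  22 203] [[0.542, 0.075, 0.059], [0.572, 0.09, 0.097], [0.584, 0.104, 0.121]]
top green [289 220  65   7 122] [[0.461, -0.194, 0.107], [0.469, -0.124, 0.109], [0.475, -0.06, 0.113]]
top blue [177 181  19  22 195] [[0.523, 0.155, 0.062], [0.552, 0.171, 0.096], [0.565, 0.184, 0.121]]
top blue [262 193  10  50 423] [[0.433, -0.018, 0.032], [0.49, -0.009, 0.038], [0.546, 0.001, 0.043]]
{'clock': 0.1, 'joint_pos': array([ 8.22247417e+01,  2.05877789e+01,  6.38294421e-01, -1.64673676e-02,
       -7.01349029e+01, -1.65058242e+01]), 'qvel': array([ 0.09338267, -0.00380889,  0.08791077,  0.07487363,  0.09982563,
       -0.06473913]), 'tau': array([-8.28234788e-04, -5.84165096e+01,  2.93749058e+01,  7.01536417e+00,
        1.01521148e-02, -5.00797807e-05]), 'tool_pos': array([0.2774332 , 0.61487296, 0.22570977]), 'orientation': array([ 1.79914692e+02, -9.13441633e-03, -2.42866828e+01]), 'force': array([ 0.20800803,  0.19522163, -0.14531265]), 'moment': array([-0.0049493 , -0.00449058,  0.01244362]), 'gripper_force': 0.0, 'opening': 0.08752609062960386}
```

View pics/s.png

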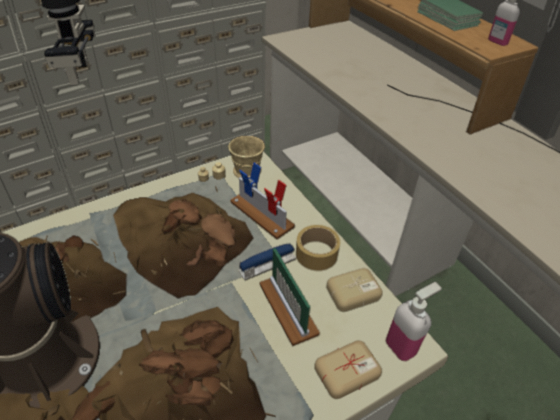

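View pics/t.png

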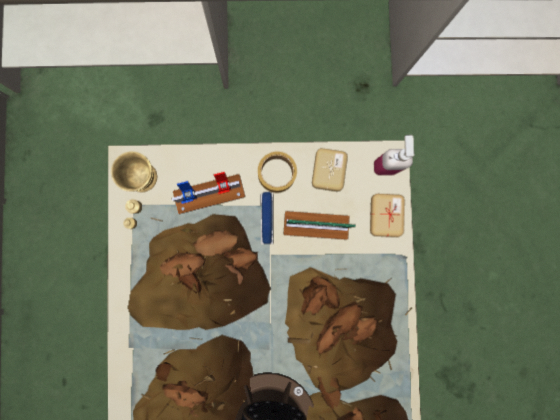

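```bash
python3 - <<'E'
from h import *
import plant
print(plant.hold_point_z if hasattr(plant,"hold_point_z") else [x for x in dir(plant) if x[0]!='_'], get_obs().keys())
def line(p,tag):
    q=p[:,:2];vx,vy,x,y=cv2.fitLine(q.astype(np.float32),cv2.DIST_HUBER,0,.002,.001).ravel()
    if vy<0:vx,vy=-vx,-vy
    s=(q-[x,y])@[vx,vy];a,b=np.percentile(s,[1,99]);n=(q-[x,y])@[vy,-vx]
    m=(a+b)/2
    print(tag,len(p),"mid",x+m*vx,y+m*vy,"len",b-a,"yaw",np.degrees(np.arctan2(-vx,vy)),"nspan",np.percentile(n,[3,97]),"z",np.median(p[:,2]))
for n in("scene","top"):
    W=np.load(n+".npy");P=W[~np.isnan(W[...,0])]
    box=lambda x0,x1,y0,y1,z0,z1:P[(P[:,0]>x0)&(P[:,0]<x1)&(P[:,1]>y0)&(P[:,1]<y1)&(P[:,2]>z0)&(P[:,2]<z1)]
    line(box(.4,.54,-.25,-.03,.104,.118),n+" boardtop")
    line(box(.4,.54,-.25,-.03,.012,.03),n+" boardfoot")
    line(box(.48,.62,.02,.24,.064,.073),n+" strip")
    line(box(.48,.62,.02,.24,.012,.03),n+" rackfoot")
    line(box(.50,.60,.06,.12,.105,.13),n+" redhandle")
    line(box(.50,.60,.14,.20,.105,.13),n+" bluehandle")
    # per-handle x of red
    if n=="top":
        for X0,X1 in((.0,.2),(.2,.35),(.35,.5),(.5,.65)):
            print([round(float(np.percentile(q[:,2],99)),3) if len(q:=box(X0,X1,y,y+.1,-.01,.3)) else None for y in np.arange(-.4,.4,.1)])
ims=[]
for n,(u,v,w,h) in(("scene",(225,150,110,200)),("top",(165,160,200,90))):
    im=np.load(n+"_im.npy")[v:v+h,u:u+w]; save(cv2.resize(im,None,fx=(3 if n=="scene" else 4),fy=(3 if n=="scene" else 4),interpolation=cv2.INTER_CUBIC),f"pics/{n}_c.png")
E
```

```text
0.0188 dict_keys(['clock', 'joint_pos', 'qvel', 'tau', 'tool_pos', 'orientation', 'force', 'moment', 'gripper_force', 'opening'])
scene boardtop 281 mid 0.4678224807770286 -0.13030320120924999 len 0.146945374453054 yaw -4.994109 nspan [-0.00252396  0.00394887] z 0.1101611414802382
scene boardfoot 1251 mid 0.4563590485622314 -0.1305061557501226 len 0.15454604821437362 yaw -2.7798638 nspan [-0.01746925  0.0342103 ] z 0.0153914156379069
scene strip 182 mid 0.5495869912322842 0.13224113929170525 len 0.15828675784563823 yaw 13.886931 nspan [-0.00868062  0.01169505] z 0.06915111423756229
scene rackfoot 945 mid 0.5413336889518541 0.12885673060362918 len 0.16571040436892176 yaw 13.892589 nspan [-0.06214971  0.03261969] z 0.014900221874828725
scene redhandle 124 mid 0.5619359664476491 0.08870642018798354 len 0.04548636010907161 yaw -75.967674 nspan [-0.01305631  0.01136313] z 0.11480862708697613
scene bluehandle 106 mid 0.5431382630726246 0.16940419277603766 len 0.045970870986727794 yaw -74.5052 nspan [-0.01296097  0.01162615] z 0.11531104590544305
top boardtop 188 mid 0.46855114222007993 -0.
[... 394 characters left out ...]
06904395208820853
top rackfoot 859 mid 0.5425324089387564 0.12978196089059194 len 0.165298066151491 yaw 11.906897 nspan [-0.06303781  0.03708655] z 0.013781448098888099
top redhandle 86 mid 0.5624164226803912 0.08876194022110945 len 0.044995961435475254 yaw -76.22659 nspan [-0.01249993  0.01158645] z 0.11720952753334232
top bluehandle 87 mid 0.5434300917274563 0.16963045613724764 len 0.04561552908385519 yaw -77.9054 nspan [-0.01211085  0.01240137] z 0.11745324206105022
[0.012, 0.044, 0.048, 0.227, 0.231, 0.068, 0.054, 0.011]
[0.015, 0.077, 0.074, 0.038, 0.026, 0.044, 0.028, 0.014]
[0.045, 0.044, 0.111, 0.109, 0.042, 0.052, 0.046, 0.035]
[0.177, 0.125, 0.043, 0.049, 0.119, 0.12, 0.084, 0.085]
```

View pics/top_c.png

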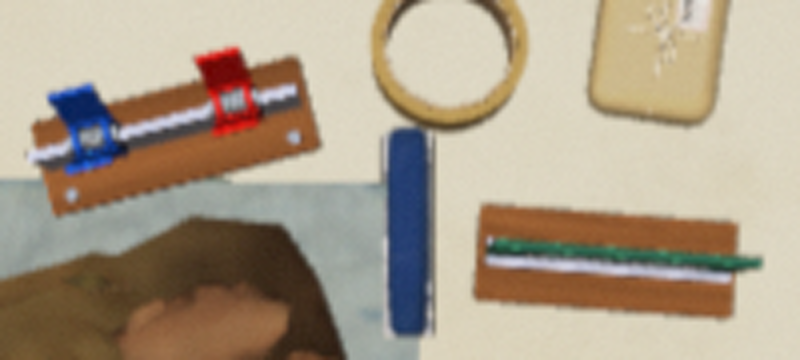

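step_arm --steps '[[[0.4,0.3,0,0,0,0],[0.75,0.55,0,0,0,0],[0.95,0.72,0,0,0,0]]]' --jaw 0

```text
clock: 0.4
tool_pos: [0.3353, 0.5081, 0.2261]
orientation: [179.9, -0.0, -24.3]
force: [-0.2, -0.7, 0.7]
opening: 0.0877
gripper_force: 0.0
```

step_arm --steps '[[[0.35,0.27,0,0,0,0],[0.7,0.54,0,0,0,0],[0.95,0.72,0,0,0,0]]]'

```text
clock: 0.7
tool_pos: [0.3921, 0.4034, 0.2264]
orientation: [180.0, 0.0, -24.3]
force: [0.6, -0.1, 0.1]
opening: 0.0875
gripper_force: 0.0
```

step_arm --steps '[[[0.35,0.27,0,0,0,0],[0.7,0.54,0,0,0,0],[0.95,0.72,0,0,0,0]]]'

```text
clock: 1.0
tool_pos: [0.449, 0.2988, 0.2264]
orientation: [180.0, 0.0, -24.3]
force: [0.4, -0.1, -0.3]
opening: 0.0872
gripper_force: 0.0
```

step_arm --steps '[[[0.35,0.27,0,0,0,0.2],[0.7,0.54,0,0,0,0.45],[0.95,0.72,0,0,0,0.7],[0.95,0.72,0,0,0,0.9]]]'

```text
clock: 1.4
tool_pos: [0.5064, 0.1934, 0.2262]
orientation: [179.9, -0.0, -50.5]
force: [0.2, 0.2, -0.2]
opening: 0.0875
gripper_force: 0.0
```

```bash
cat >> h.py <<'E'
from scipy.spatial.transform import Rotation as Ro
def to(x,y,z,yaw):
    o=get_obs();R=Ro.from_euler("xyz",o["orientation"],degrees=True);T=Ro.from_euler("xyz",[180,0,yaw],degrees=True)
    print(o["clock"],o["tool_pos"].round(4),o["orientation"].round(2),"shift",(R.inv().apply(np.array([x,y,z])-o["tool_pos"])/.1).round(3),"turn",((R.inv()*T).as_rotvec()/.5).round(3))
E
python3 -c "
from h import *
to(.562,.0888,.17,-76.2)"
```

```text
1.4 [0.5064 0.1934 0.2262] [ 1.7994e+02 -1.0000e-02 -5.0550e+01] shift [1.161 0.235 0.562] turn [ 0.002 -0.001  0.895]
```

step_arm --steps '[[[0.35,0.05,0,0,0,0.28],[0.7,0.1,0,0,0,0.56],[1.0,0.2,0.1,0,0,0.75],[1.0,0.235,0.2,0,0,0.895],[1.0,0.235,0.2,0,0,0.895]]]'

```text
clock: 1.9
tool_pos: [0.5507, 0.1033, 0.2048]
orientation: [179.8, -0.0, -75.9]
force: [0.5, 0.9, 0.7]
opening: 0.0875
gripper_force: 0.0
```

```bash
python3 -c "
from h import *
to(.562,.0888,.15,-76.2)"
```

```text
1.9 [0.5507 0.1033 0.2048] [ 1.7981e+02 -2.0000e-02 -7.5890e+01] shift [ 0.168 -0.076  0.548] turn [ 0.007 -0.001  0.011]
```

step_arm --steps '[[[0.1,-0.05,0.2,0,0,0.01],[0.168,-0.076,0.4,0,0,0.01],[0.168,-0.076,0.55,0,0,0.01],[0.168,-0.076,0.55,0,0,0.01],[0.168,-0.076,0.55,0,0,0.01]]]'

```text
clock: 2.4
tool_pos: [0.5634, 0.0908, 0.1521]
orientation: [-180.0, -0.0, -75.9]
force: [0.3, 0.6, 0.9]
opening: 0.0875
gripper_force: 0.0
```

```bash
python3 - <<'E'
from h import *
to(.562,.0888,.095,-76.2)
im,d,W=cloud("scene");a=cv2.resize(im[130:250,210:330],(480,480),interpolation=2)
im,d,W=cloud("top");b=cv2.resize(im[140:230,170:260],(320,480)[::-1] and (480,480),interpolation=2)
save(cv2.resize(np.hstack([a,b]),(800,400)),"pics/hov.png")
E
```

```text
2.4 [0.5634 0.0908 0.1521] [-1.800e+02 -2.000e-02 -7.587e+01] shift [0.016 0.019 0.571] turn [-0.    -0.001  0.012]
```

View pics/hov.png

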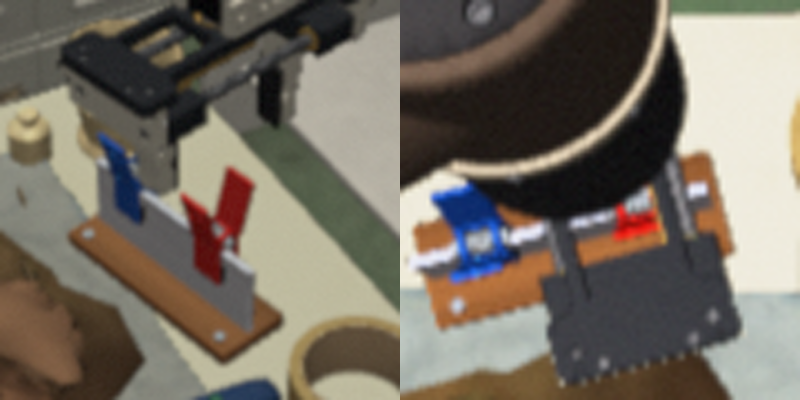

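step_arm --steps '[[[0.01,0.019,0.15,0,0,0.01],[0.01,0.019,0.3,0,0,0.01],[0.01,0.019,0.45,0,0,0.01],[0.01,0.019,0.57,0,0,0.01],[0.01,0.019,0.57,0,0,0.01],[0.01,0.019,0.57,0,0,0.01]]]'

```text
clock: 3.1
tool_pos: [0.562, 0.0891, 0.0952]
orientation: [-180.0, -0.0, -76.2]
force: [0.3, 0.3, 0.0]
opening: 0.0877
gripper_force: 0.0
```

```bash
python3 - <<'E'
from h import *
to(.562,.0888,.095,-76.2)
im,d,W=cloud("scene");a=cv2.resize(im[140:240,220:320],(500,500),interpolation=2)
save(a,"pics/down.png")
E
```

```text
3.1 [0.562  0.0891 0.0952] [-1.7997e+02 -1.0000e-02 -7.6250e+01] shift [0.003 0.001 0.002] turn [-0.001 -0.    -0.002]
```

View pics/down.png

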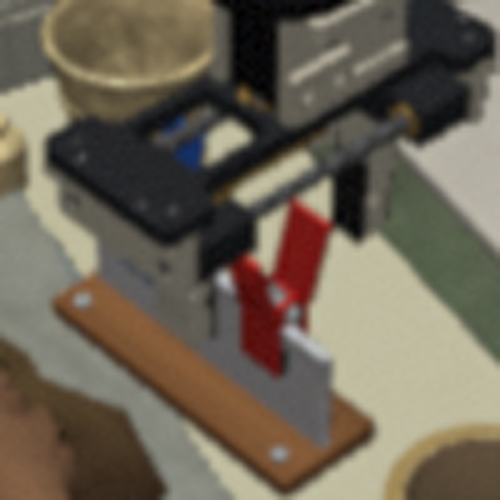

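step_arm --steps '[[[0,0,0,0,0,0],[0,0,0,0,0,0],[0,0,0,0,0,0],[0,0,0,0,0,0],[0,0,0,0,0,0],[0,0,0,0,0,0],[0,0,0,0,0,0],[0,0,0,0,0,0],[0,0,0,0,0,0],[0,0,0,0,0,0]]]' --jaw 255

```text
clock: 4.15
tool_pos: [0.5615, 0.0888, 0.0945]
orientation: [180.0, 0.0, -76.3]
force: [1.2, 0.4, 0.1]
opening: 0.0231
gripper_force: 30.0
```

step_arm --steps '[[[0,0,-0.1,0,0,0],[0,0,-0.25,0,0,0],[0,0,-0.45,0,0,0],[0,0,-0.65,0,0,0],[0,0,-0.85,0,0,0],[0,0,-1,0,0,0],[0,0,-1,0,0,0],[0,0,-1,0,0,0]]]'

```text
clock: 4.95
tool_pos: [0.5615, 0.0889, 0.1949]
orientation: [-180.0, 0.0, -76.3]
force: [0.7, 0.2, 0.2]
opening: 0.0233
gripper_force: 30.0
```

```bash
python3 - <<'E'
from h import *
to(.4682,-.1307,.195,-95.3)
im,d,W=cloud("scene");a=cv2.resize(im[100:240,210:350],(560,560),interpolation=2)
save(a,"pics/lift.png")
E
```

```text
4.95 [0.5615 0.0889 0.1949] [-1.7996e+02  3.0000e-02 -7.6290e+01] shift [ 1.912  1.427 -0.003] turn [-0.001  0.001  0.664]
```

View pics/lift.png

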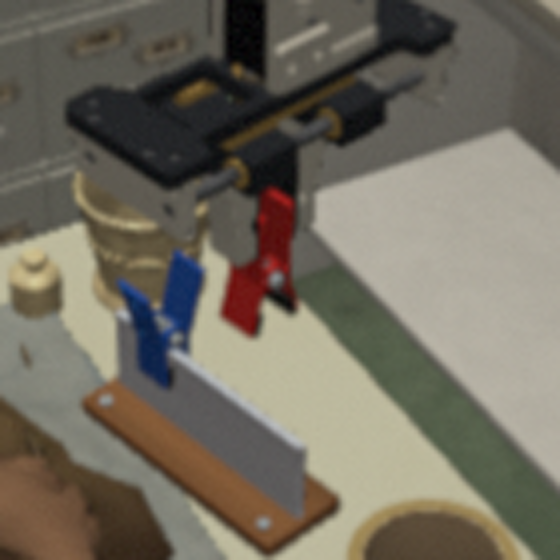

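step_arm --steps '[[[0.2,0.15,0,0,0,0.05],[0.45,0.33,0,0,0,0.15],[0.7,0.52,0,0,0,0.25],[0.9,0.67,0,0,0,0.33],[0.96,0.71,0,0,0,0.33]]]'

```text
clock: 5.5
tool_pos: [0.5133, -0.0236, 0.1938]
orientation: [179.9, -0.0, -85.9]
force: [0.9, -0.0, -1.3]
opening: 0.0235
gripper_force: 30.0
```

```bash
python3 - <<'E'
from h import *
to(.4682,-.1307,.195,-95.3)
E
```

```text
5.5 [ 0.5133 -0.0236  0.1938] [ 1.7989e+02 -1.0000e-02 -8.5920e+01] shift [ 1.037  0.527 -0.01 ] turn [ 0.004 -0.001  0.327]
```

step_arm --steps '[[[0.25,0.12,0,0,0,0.08],[0.5,0.25,0,0,0,0.17],[0.75,0.4,0,0,0,0.25],[0.9,0.48,0,0,0,0.33],[0.98,0.52,0,0,0,0.33],[0.98,0.52,0,0,0,0.33],[0.98,0.52,0,0,0,0.33]]]'

```text
clock: 6.2
tool_pos: [0.4711, -0.1226, 0.1944]
orientation: [180.0, 0.0, -95.1]
force: [0.8, 0.7, -0.7]
opening: 0.0236
gripper_force: 30.0
```

```bash
python3 - <<'E'
from h import *
to(.4682,-.1307,.195,-95.3)
im,d,W=cloud("scene")
hsv=cv2.cvtColor(im,cv2.COLOR_RGB2HSV);H,S,V=cv2.split(hsv)
for z0,z1 in((.14,.16),(.16,.18),(.18,.2),(.2,.24),(.14,.24)):
    m=((H<8)|(H>172))&(S>110)&(V>40)&(W[...,2]>z0)&(W[...,2]<z1)&(abs(W[...,1]+.13)<.05)
    p=W[m]
    if len(p):print(z0,len(p),np.percentile(p,[3,97],axis=0).round(4).tolist())
v,u=np.where(m);print(u.mean(),v.mean())
u,v=int(u.mean()),int(v.mean())
save(cv2.resize(im[v-60:v+90,u-70:u+80],(600,600),interpolation=2),"pics/over.png")
E
```

```text
6.2 [ 0.4711 -0.1226  0.1944] [179.99   0.   -95.14] shift [ 0.084  0.022 -0.006] turn [0.    0.    0.006]
0.14 80 [[0.4521, -0.1351, 0.1456], [0.4832, -0.1086, 0.1595]]
0.16 93 [[0.4558, -0.1353, 0.1615], [0.4801, -0.1099, 0.1795]]
0.18 110 [[0.4566, -0.1343, 0.1804], [0.4792, -0.1141, 0.1993]]
0.2 108 [[0.4564, -0.1347, 0.2011], [0.4822, -0.1169, 0.2226]]
0.14 391 [[0.4524, -0.1349, 0.1476], [0.482, -0.1103, 0.2197]]
290.4296675191816 248.50639386189258
```

View pics/over.png

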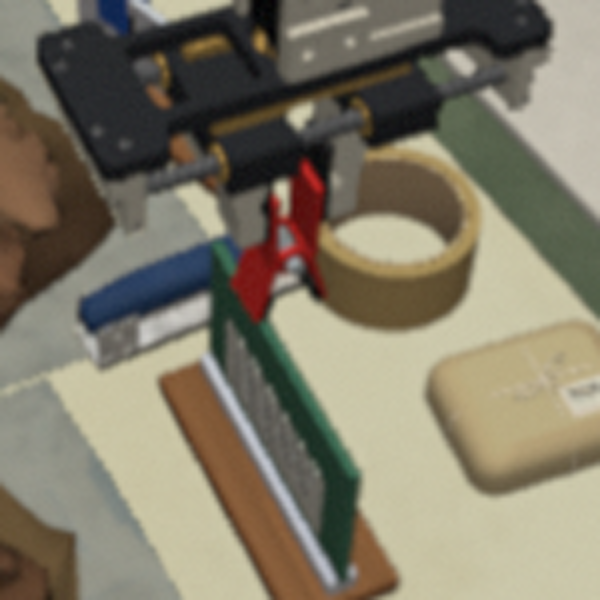

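step_arm --steps '[[[0.05,0,0,0,0,0.005],[0.086,0.007,0,0,0,0.005],[0.086,0.007,0.1,0,0,0.005],[0.086,0.007,0.2,0,0,0.005],[0.086,0.007,0.3,0,0,0.005],[0.086,0.007,0.3,0,0,0.005],[0.086,0.007,0.3,0,0,0.005]]]'

```text
clock: 6.95
tool_pos: [0.4692, -0.1314, 0.1641]
orientation: [179.9, -0.0, -95.3]
force: [0.1, 0.4, -0.0]
opening: 0.0236
gripper_force: 30.0
```

step_arm --steps '[[[0,0,0.07,0,0,0],[0,0,0.14,0,0,0],[0,0,0.22,0,0,0],[0,0,0.3,0,0,0],[0,0,0.3,0,0,0],[0,0,0.3,0,0,0]]]'

```text
clock: 7.55
tool_pos: [0.4692, -0.1313, 0.1341]
orientation: [180.0, -0.0, -95.3]
force: [0.2, 0.4, -0.1]
opening: 0.0234
gripper_force: 30.0
```

```bash
python3 - <<'E'
from h import *
to(.4695,-.131,.1345,-95.3); print(get_obs()["force"])
im,d,W=cloud("scene")
hsv=cv2.cvtColor(im,cv2.COLOR_RGB2HSV);H,S,V=cv2.split(hsv)
m=((H<8)|(H>172))&(S>110)&(V>40)&(W[...,2]>.07)&(W[...,2]<.2)&(abs(W[...,1]+.13)<.05)
print(np.percentile(W[m],[2,98],axis=0).round(4).tolist())
v,u=np.where(m)
u,v=int(u.mean()),int(v.mean())
save(cv2.resize(im[v-40:v+60,u-50:u+50],(600,600),interpolation=2),"pics/on.png")
E
```

```text
7.55 [ 0.4692 -0.1313  0.1341] [ 1.7997e+02 -1.0000e-02 -9.5330e+01] shift [-0.004 -0.002 -0.004] turn [ 0.001 -0.    -0.001]
[ 0.15202811  0.38354905 -0.09210435]
[[0.4506, -0.1438, 0.0883], [0.4799, -0.1192, 0.1619]]
```

View pics/on.png

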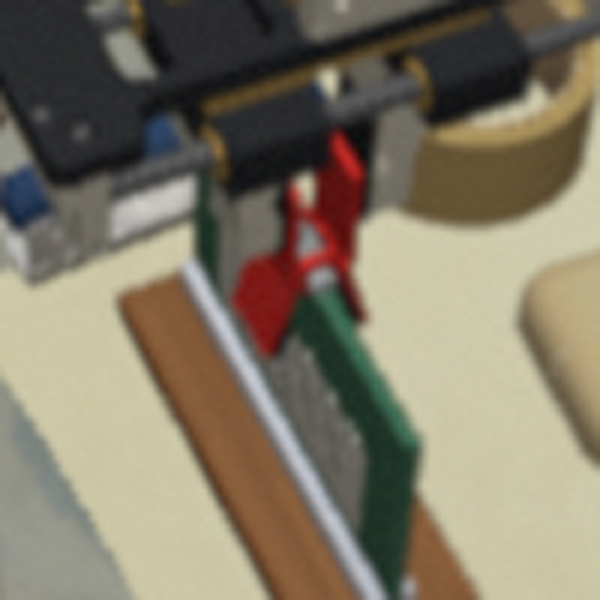

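step_arm --steps '[[[0,0,0,0,0,0],[0,0,0,0,0,0],[0,0,0,0,0,0]]]' --jaw 165

```text
clock: 7.9
tool_pos: [0.4694, -0.1313, 0.1345]
orientation: [-180.0, 0.0, -95.3]
force: [0.0, -0.4, -0.2]
opening: 0.0308
gripper_force: 5.5
```

step_arm --steps '[[[0,0,0,0,0,0],[0,0,0,0,0,0],[0,0,0,0,0,0]]]' --jaw 140

```text
clock: 8.2
tool_pos: [0.4694, -0.1313, 0.1346]
orientation: [-180.0, 0.0, -95.3]
force: [-0.3, -0.3, -0.9]
opening: 0.0392
gripper_force: 4.5
```

step_arm --steps '[[[0,0,0,0,0,0],[0,0,0,0,0,0],[0,0,0,0,0,0]]]' --jaw 115

```text
clock: 8.5
tool_pos: [0.4695, -0.1313, 0.1347]
orientation: [-180.0, -0.0, -95.3]
force: [-1.2, 0.3, -0.4]
opening: 0.0477
gripper_force: 0.0
```

step_arm --steps '[[[0,0,0,0,0,0],[0,0,0,0,0,0],[0,0,0,0,0,0],[0,0,0,0,0,0],[0,0,0,0,0,0],[0,0,0,0,0,0]]]' --jaw 0

```text
clock: 9.1
tool_pos: [0.4694, -0.1313, 0.1346]
orientation: [180.0, -0.0, -95.3]
force: [1.4, -0.0, -0.2]
opening: 0.0861
gripper_force: 0.0
```

Rise and check.

step_arm --steps '[[[0,0,-0.1,0,0,0],[0,0,-0.3,0,0,0],[0,0,-0.5,0,0,0],[0,0,-0.7,0,0,0],[0,0,-0.9,0,0,0],[0,0,-1,0,0,0],[0,0,-1,0,0,0]]]'

```text
clock: 9.8
tool_pos: [0.4702, -0.1313, 0.2362]
orientation: [-179.8, 0.0, -95.3]
force: [0.1, 0.3, -0.2]
opening: 0.0876
gripper_force: 0.0
```

```bash
python3 - <<'E'
from h import *
print(get_obs()["tool_pos"])
im,d,W=cloud("scene")
hsv=cv2.cvtColor(im,cv2.COLOR_RGB2HSV);H,S,V=cv2.split(hsv)
red=((H<8)|(H>172))&(S>110)&(V>40)&(W[...,2]>.07)&(W[...,2]<.2)&(abs(W[...,1]+.13)<.05)
print("red",np.percentile(W[red],[2,50,98],axis=0).round(4).tolist())
b=(H>100)&(H<130)&(S>110)&(V>50)&(W[...,1]>.12)
print("blue",np.percentile(W[b],[3,50,97],axis=0).round(3).tolist())
v,u=np.where(red);u,v=int(u.mean()),int(v.mean())
save(cv2.resize(im[v-60:v+60,u-60:u+60],(600,600),interpolation=2),"pics/rel.png")
E
```

```text
[ 0.47016941 -0.13131849  0.23621873]
red [[0.4463, -0.1443, 0.0915], [0.4753, -0.1337, 0.1326], [0.4897, -0.1179, 0.1614]]
blue [[0.521, 0.157, 0.084], [0.556, 0.174, 0.108], [0.564, 0.187, 0.123]]
```

View pics/rel.png

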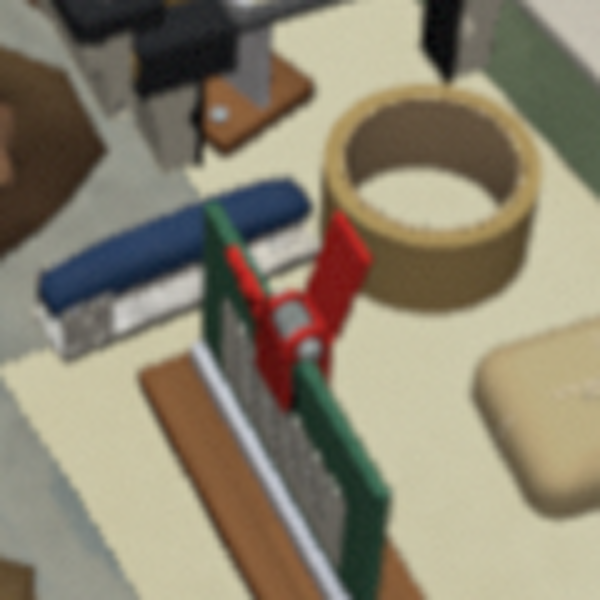

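```bash
python3 -c "
from plant import *
print(close_job())"
```

```text
the job is handed in; nothing more can be done
None
```

The red clip now sits upright at about the middle of the green board's top edge, pushed well down and released with its jaws gripping; the blue clip is still in place on the rack, and the job was handed in at about 10 s (no verdict was returned).

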